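# Trip the hidden catch of a child-safe drawer

### The job

The child-safe drawer box on the worktop is locked: take the key pin from its wooden stand, reach down through the slot in the top of the box with it, feel along the slot for the hidden spring catch and press that down until the drawer springs out by itself. Then put the pin back upright in its stand, fully home, and let go. Be gentle with the pin inside the box (the ledges in there do not give, so never lean hard on them: well under 25 N), touch the box with nothing but the pin and leave the drawer open. Leave the tin, timer and mug where they are.

Things in the scene. Friction and masses are not known exactly. Their poses are not given: they have to be found in the camera images.
- key_pin: Loose key pin, 60 g, upright in its stand: black round handle 16 mm across, 48 mm tall (grip it there; its lowest 5 mm are a collar 20 mm across), over a straight steel shaft 8 mm across and 58 mm long. Origin: on the axis at the underside of the collar, where handle and shaft meet; z runs up the handle.
- pin_tip (a point): The tip of the key pin, on its axis, 58 mm below the underside of the collar.
- pin_stand: Fixed wooden block 60 x 60 mm and 62 mm tall with one upright through hole 12 mm across in the middle, slightly chamfered. Origin: centre of its underside. When the pin is fully home its collar rests on the block's top and its shaft is in the hole.
- drawer_box: Fixed white box 180 (x) x 180 (y) x 90 mm tall, grey drawer front on its -x side; origin centre of underside. Hidden under the slot, in line with it: two rigid level steel ledges, tops 30 mm (give or take 2) below the box's top face, and between them one gap 14 mm long along the slot. The gap's middle lies up to 23 mm to either side of the slot's middle, differently each time.
- slot (a point): Centre of the slot, at the level of the box's top face (90 mm up). Its axes are the box's. The slot is 13 mm wide along x and 66 mm long along y, with a thin steel rim, straight through the 6 mm top plate.
- drawer (a joint): How far the drawer is out, m: 0 locked, 0.05 fully out. In the gap, 4 mm lower than the ledges, lies the flat pad of the spring catch: it gives downwards (2 N at first, 0.6 N more per mm, hard stop at 10 mm). Somewhere between 3 and 7 mm of its travel it lets the drawer go, whose spring drives it out in about a second; it stays out. The ledges never give.
- tin: Loose round food tin, 75 mm across, 58 mm tall, origin centre of underside; a bystander.
- timer: Loose round kitchen timer, 66 mm across, 65 mm tall, origin centre of underside; a bystander.
- mug: Loose white mug 82 mm across, 94 mm tall, origin centre of underside; a bystander.

How it is judged (in metres and radians):
On the way, in this order (a step that is already met when the one before it is completed fails the run):
1. the pin's tip is through the slot, inside the box (z of pin_tip in the frame of slot below -0.012 m and horizontal distance between pin_tip and slot below 0.04 m), for 0.1 s.
2. the drawer springs out while the pin is still in the slot (value of joint drawer above 0.015 m and z of pin_tip in the frame of slot below 0 m and horizontal distance between pin_tip and slot below 0.04 m).
At the end, for the whole second after the job is handed in: The drawer stands at least 35 mm out; the key pin is back in its stand, fully home (collar within 4 mm of the stand's top, axis within 5 mm of the hole's), upright within 0.08 rad, and at rest (value of joint drawer above 0.035 m and horizontal distance between each of key_pin, pin_tip and pin_stand below 0.005 m and z of key_pin in the frame of pin_stand below 0.066 m and angle between key_pin's own z axis and vertical below 0.08 rad and linear speed of key_pin below 0.02 m/s); the robot touches nothing.
It fails at once if the pin is pressed against the box or the ledges or catch inside it with more than 25 N (contact force between key_pin and drawer_box above 25 N).
It fails at once if the fingers press on the drawer box or its drawer with more than 5 N (contact force between the fingers and drawer_box above 5 N).
It fails at once if the tin is moved more than 20 mm (distance of tin from where it was at the start of the episode above 0.02 m).
It fails at once if the timer is moved more than 20 mm (distance of timer from where it was at the start of the episode above 0.02 m).
It fails at once if the mug is moved more than 20 mm (distance of mug from where it was at the start of the episode above 0.02 m).
It also fails if it takes over 72 s, if anything falls off the work surface, if the arm or the gripper's body presses on something with over 40 N, if the wrist force passes 120 N, or if a joint passes its speed limit or range.

### The arm

A 7-joint arm with a two-finger parallel gripper is mounted at the origin on a cart in front of the work surface, level with it; the furniture and walls round the work are solid. World frame = base frame: x ahead of the robot, y to its left, z up, the work surface at z = 0. Lengths are in mm, angles in rad, forces in N, time in s.
With the tool pointing down it reaches from about 425 to 875 mm from the base axis. Payload 4.7 kg.
Tool frame: the origin (TCP) lies on the centre line of the jaws, within the pads' length; the fingertips stand 11 mm ahead of it and the grasp point (between the pads) lies 8 mm behind it; z points along the fingers, y is the line along which they close (so a half turn about z gives the same grasp; the last joint's range is limited). The gripper opens to 85 mm and grips with 20 to 120 N. Pads are 22 mm wide; open, the fingers measure 114 mm over their backs; the gripper's body (76 mm by 85 mm) begins 54 mm behind the grasp point. The pads swing forward as they close: fully open they stand 13 mm farther back than shut.
Start: joints at [-1.334, 0.321, -0.07, 1.45, 0.023, 1.371, -0.057], TCP at [143.652, 633.949, 210.849] pointing down, gripper open.
Joint ranges: [-2.86, 2.86], [-0.3, 2.09], [-1.38, 1.24], [0.06, 2.45], [-1.56, 4.7], [0.09, 2.05], [-2.69, 2.69]. Speed limits (rad/s): [2.57, 2.57, 3.14, 3.14, 3.14, 3.14, 3.14].

### API

Orientations are given as [roll, pitch, yaw] about the fixed x, y, z axes, in that order (R = Rz(yaw) Ry(pitch) Rx(roll)).
In Python, from cell import arm, hand, kin, telemetry, optics, ticket gives the robot as it stands. The module is installed in compiled form; this text tells all that it offers. Calls block until the motion is done:
- arm.move_pose(position, orientation): joint-space move of the TCP to a pose.
- arm.move_linear(position, feed=150, attitude=None, max_force=None): straight line of the TCP; attitude=None keeps the orientation; feed is the mean speed in mm/s. With max_force (N) it stops when the force on the tool has changed by that much, and returns True; else False.
- arm.set_joints(angles): joint-space move.
- hand.move_gripper(opening, grasp_force=None): opening from 0.0 (shut) to 1.0 (fully open); grasp_force is the grip in N (None keeps the last); returns when the fingers have stopped.
- arm.sleep(seconds).
- kin.ik(position, orientation): joint angles nearest the present ones, or None.
- telemetry.state(): the state.
- optics.grab_frame(name): name is "side" or "top" or "wrist"; returns a dict with "img" (400x640x3 uint8, red, green, blue), "fx", "fy", "cx", "cy" (pixels), "extrinsics" (4x4, takes a point from world to camera coordinates). Camera axes: x right, y up, looking along -z (the intrinsics and any distortion apply to the point x, -y, -z); pixel columns grow to the right and rows downward; lengths in mm; the calibration is good to about 2 mm. The wrist camera is an equidistant fisheye: a pixel r from the principal point sees the ray r / f radians off the axis. A picture is of the moment at which its call begins. There is no depth.
A pose or a line that the arm cannot do raises arm.Unreachable and nothing moves.
- ticket.job_done(): hands the job in; it is judged then, once.
The state is a dict: "t": time; "q": joint angles; "joint_vel": joint speeds; "tau": joint torques, N m; "eef_pos": TCP position; "ee_rot": TCP orientation; "ft_force": force on the tool from outside, world axes, zero at the start; "wrist_torque": the same for the moment, N m; "gripper_width": opening from 0.0 (shut) to 1.0 (fully open); "gripper_force": force on a finger pad.
Only numpy, scipy, OpenCV 4.12 (cv2) and the standard library are available. Lean on these libraries where they do the work, as an engineer would, in place of code of your own. Each camera call takes 0.05 s, during which the arm holds its last target. There are 200 camera calls.

## Working session

There is one attempt and no reset: what is moved stays moved. The work goes in short steps, each a Python script; the robot and the scene stay as the last script left them, time stands still between calls to the robot, and variables do not carry over. Pictures are saved under pics/ and viewed, at most 10 in all, crops included, and the job is handed in when it is done.

```bash
mkdir -p pics
cat > h.py <<'E'
import numpy as np, cv2
from cell import arm, hand, kin, telemetry, optics, ticket
def grab(n, save=None):
    f=optics.grab_frame(n)
    if save: cv2.imwrite('pics/'+save, f['img'][:,:,::-1])
    return f
def ray(f,u,v,fish=False):
    E=np.array(f['extrinsics']); R=E[:3,:3]; c=-R.T@E[:3,3]
    a=np.array([(u-f['cx'])/f['fx'],(v-f['cy'])/f['fy']])
    if fish:
        th=np.hypot(*a); d=np.array([*(a/max(th,1e-9)*np.sin(th)),np.cos(th)])
    else: d=np.array([a[0],a[1],1.])
    return c, R.T@(d*[1,-1,-1])
def onz(f,u,v,z,fish=False):
    c,d=ray(f,u,v,fish); return c+d*(z-c[2])/d[2]
E
python3 - <<'E'
from h import *
fs={n:grab(n) for n in('top','side','wrist')}
for n,f in fs.items():
    cv2.imwrite(f'pics/{n}0.png',f['img'][:,:,::-1]); print(n,f['fx'],f['cx'],f['cy'],[k for k in f]); print(np.round(f['extrinsics'],3))
s=telemetry.state(); print(s['eef_pos'],s['ee_rot'],s['t'],s['ft_force'])
E
```

```text
top 394.19408391648426 319.7181291742755 201.25614219526662 ['img', 'fx', 'fy', 'cx', 'cy', 'extrinsics']
[[-3.000000e-03 -1.000000e+00 -1.100000e-02  2.371700e+01]
 [ 9.900000e-01 -4.000000e-03  1.430000e-01 -5.556420e+02]
 [-1.430000e-01 -1.000000e-02  9.900000e-01 -1.161341e+03]
 [ 0.000000e+00  0.000000e+00  0.000000e+00  1.000000e+00]]
side 502.79497986225414 320.76889095008755 197.82657438919884 ['img', 'fx', 'fy', 'cx', 'cy', 'extrinsics']
[[-9.730000e-01 -2.280000e-01 -2.300000e-02  5.356500e+02]
 [ 6.400000e-02 -3.670000e-01  9.280000e-01 -1.345750e+02]
 [-2.200000e-01  9.020000e-01  3.720000e-01 -1.210067e+03]
 [ 0.000000e+00  0.000000e+00  0.000000e+00  1.000000e+00]]
wrist 309.70691628693146 322.45817455404017 196.79693836750354 ['img', 'fx', 'fy', 'cx', 'cy', 'extrinsics']
[[ 2.22000e-01  9.75000e-01 -2.00000e-03 -6.49023e+02]
 [-9.26000e-01  2.10000e-01 -3.14000e-01  4.06980e+01]
 [-3.05000e-01  7.10000e-02  9.50000e-01 -3.80477e+02]
 [ 0.00000e+00  0.00000e+00  0.00000e+00  1.00000e+00]]
[143.57653659 633.50337678 209.9796582 ] [-3.14015684e+00  8.71903238e-05  2.91880510e+00] 0.15 [ 0.25575223 -0.28597862 -0.63147118]
```

View pics/top0.png

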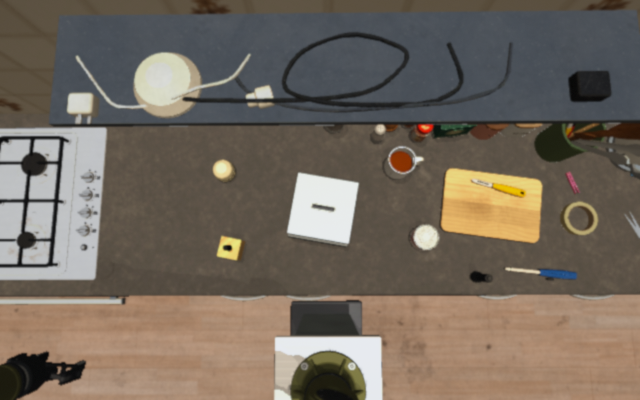

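View pics/side0.png

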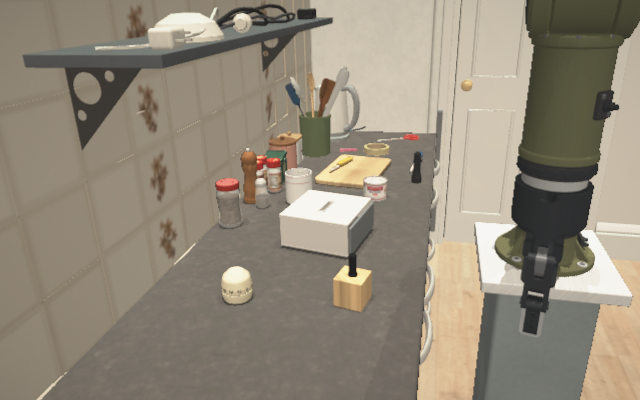

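The top view shows the stand at (229,248) with the pin in it, the box at (323,208) with its slot centred there, the tin at (426,237), the timer at (223,170) and the mug at (401,162). The side view shows the stand at (352,288) and the box at (328,222).

Run:
```python
from h import *
f=grab('top'); im=f['img']; hsv=cv2.cvtColor(im,cv2.COLOR_RGB2HSV)
def big(m,x0,x1,y0,y1):
    k=np.zeros_like(m); k[y0:y1,x0:x1]=m[y0:y1,x0:x1]
    return max(cv2.findContours(k,cv2.RETR_EXTERNAL,cv2.CHAIN_APPROX_NONE)[0],key=cv2.contourArea)
c=big(cv2.inRange(hsv,(15,80,90),(35,255,255)),205,255,225,270)
print('stand',cv2.minAreaRect(c))
r=cv2.minAreaRect(c); print(onz(f,*r[0],62), [np.round(onz(f,*p,62)) for p in cv2.boxPoints(r)])
c=big(cv2.inRange(hsv,(0,0,150),(180,60,255)),280,365,165,250)
r=cv2.minAreaRect(c); print('box',r,onz(f,*r[0],90),[np.round(onz(f,*p,90)) for p in cv2.boxPoints(r)])
c=big(cv2.inRange(hsv,(0,0,0),(180,255,110)),305,342,198,218)
r=cv2.minAreaRect(c); print('slot',r,onz(f,*r[0],90),[np.round(onz(f,*p,90)) for p in cv2.boxPoints(r)])
c=big(cv2.inRange(hsv,(0,0,0),(180,255,70)),215,243,235,262)
m=cv2.moments(c);print('pin',cv2.boundingRect(c),m['m10']/m['m00'],m['m01']/m['m00'])
f=grab('side')
crop=np.hstack([cv2.resize(im[225:270,205:255],None,fx=8,fy=8),cv2.resize(im[170:250,280:365],None,fx=4.5,fy=4.5)])
cv2.imwrite('pics/c1.png',crop[:,:,::-1]); print(crop.shape)
```

```text
stand ((230.17132568359375, 247.9241180419922), (25.783891677856445, 23.310434341430664), 12.994616508483887)
[414.6434955  285.97021782  62.        ] [array([390., 330.,  62.]), array([457., 317.,  62.]), array([439., 242.,  62.]), array([373., 256.,  62.])]
box ((322.79656982421875, 207.51937866210938), (62.96824264526367, 62.44314193725586), 10.080598831176758) [530.03260915  12.39013837  90.        ] [array([457., 118.,  90.]), array([638.,  87.,  90.]), array([604., -95.,  90.]), array([425., -61.,  90.])]
slot ((322.97296142578125, 207.1621551513672), (20.385475158691406, 2.3015859127044678), 9.462322235107422) [531.07955511  11.87233658  90.        ] [array([533.,  42.,  90.]), array([539.,  41.,  90.]), array([529., -18.,  90.]), array([523., -17.,  90.])]
pin (224, 246, 7, 4) 227.29166666666666 247.4375
(360, 782, 3)
```

Run:
```python
from h import *
for y in (2.92,-2.92,3.14,1.57,-1.57,0,-.165):
    print(y,[None if (q:=kin.ik(p,[np.pi,0,y])) is None else np.round(q,2) for p in([414,286,82],[531,12,130])])
arm.move_pose([500,12,260],[np.pi,0,3.14-.165])
f=grab('wrist','w_box.png'); np.save('Ebox',f)
print(telemetry.state()['t'])
E=np.array(f['extrinsics']); print(-E[:3,:3].T@E[:3,3], E[2,:3])
arm.move_pose([400,286,220],[np.pi,0,3.14-.165])
f=grab('wrist','w_st.png'); np.save('Est',f)
print(telemetry.state()['t'])
a=cv2.imread('pics/w_box.png');b=cv2.imread('pics/w_st.png'); cv2.imwrite('pics/both.png',cv2.resize(np.vstack([a,b]),(480,600)))
```

```text
2.92 [array([-0.86,  0.12,  0.21,  1.97, -0.03,  1.06,  0.72]), array([-0.73,  0.14,  0.71,  1.87, -0.1 ,  1.16,  1.37])]
-2.92 [array([-0.83,  0.12,  0.18,  1.97, -0.02,  1.06,  1.16]), array([-0.71,  0.14,  0.69,  1.87, -0.1 ,  1.16,  1.81])]
3.14 [array([-0.84,  0.12,  0.2 ,  1.97, -0.03,  1.06,  0.93]), array([-0.72,  0.14,  0.7 ,  1.87, -0.1 ,  1.16,  1.59])]
1.57 [array([-0.97,  0.12,  0.33,  1.98, -0.04,  1.06, -0.62]), array([-0.73,  0.14,  0.71,  1.87, -0.1 ,  1.16,  0.02])]
-1.57 [array([-0.75,  0.12,  0.1 ,  1.97, -0.01,  1.06,  2.5 ]), None]
0 [array([-1.05,  0.12,  0.42,  1.98, -0.05,  1.06, -2.18]), array([-0.76,  0.15,  0.75,  1.87, -0.11,  1.16, -1.54])]
-0.165 [array([-1.06,  0.12,  0.43,  1.98, -0.06,  1.06, -2.34]), array([-0.71,  0.14,  0.7 ,  1.87, -0.1 ,  1.16, -1.72])]
2.8417
[420.90596973  26.12299967 423.11116132] [-0.30906537  0.05123961  0.94965946]
4.025
```

View pics/both.png

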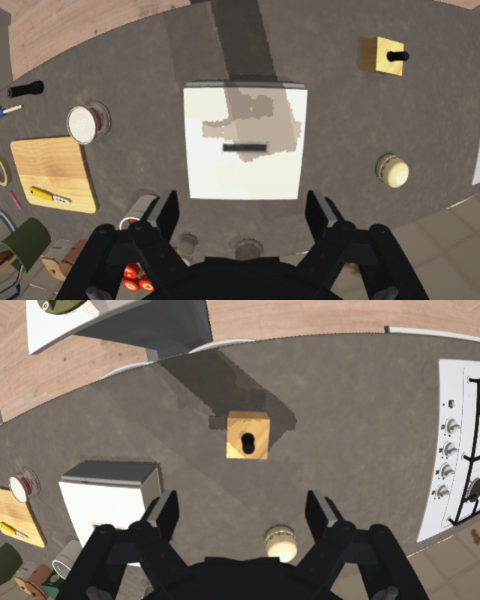

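In the scaled wrist views the slot is at full-image (327,197), and the stand with its black handle is at (330,182). I'll segment both next.

Run:
```python
from h import *
fb=np.load('Ebox.npy',allow_pickle=True).item(); fs=np.load('Est.npy',allow_pickle=True).item()
def big(m,x0,x1,y0,y1):
    k=np.zeros_like(m); k[y0:y1,x0:x1]=m[y0:y1,x0:x1]
    return max(cv2.findContours(k,cv2.RETR_EXTERNAL,cv2.CHAIN_APPROX_NONE)[0],key=cv2.contourArea)
H=lambda f:cv2.cvtColor(f['img'],cv2.COLOR_RGB2HSV)
def rep(n,f,c,z):
    P=np.array([onz(f,*p[0],z,True)[:2] for p in c],np.float32); r=cv2.minAreaRect(P); print(n,r,P.min(0),P.max(0)); return r
rep('slot',fb,big(cv2.inRange(H(fb),(0,0,0),(180,255,100)),285,370,180,215),90)
rep('boxtop',fb,big(cv2.inRange(H(fb),(0,0,120),(180,70,255)),225,420,113,280),90)
c=big(cv2.inRange(H(fs),(8,70,60),(35,255,255)),290,375,140,225); rep('stand',fs,c,62)
c=big(cv2.inRange(H(fs),(0,0,0),(180,255,60)),305,350,165,215); print(cv2.boundingRect(c)); rep('pin@110',fs,c,110);
a=cv2.resize(fs['img'][140:225,290:375],None,fx=4,fy=4);b=cv2.resize(fb['img'][170:220,275:380],None,fx=4,fy=4)
b=cv2.copyMakeBorder(b,0,340-200,0,0,cv2.BORDER_CONSTANT); cv2.imwrite('pics/c2.png',np.hstack([a,b])[:,:,::-1])
```

```text
slot ((529.6502075195312, 12.228626251220703), (63.79843521118164, 10.74605941772461), 80.4692611694336) [520.301    -19.727964] [540.0472    44.112946]
boxtop ((530.1724853515625, 11.929573059082031), (182.98545837402344, 182.77508544921875), 79.7835922241211) [425.328   -92.93796] [635.0732  117.30601]
stand ((409.9970397949219, 291.64630126953125), (61.7882194519043, 72.05065155029297), 78.4649887084961) [369.63348 255.13432] [450.3989  326.48862]
(322, 178, 17, 27)
pin@110 ((406.7992248535156, 290.6625671386719), (14.717196464538574, 25.22777557373047), 81.16334533691406) [394.0637 284.0406] [419.52994 298.8297 ]
```

View pics/c2.png

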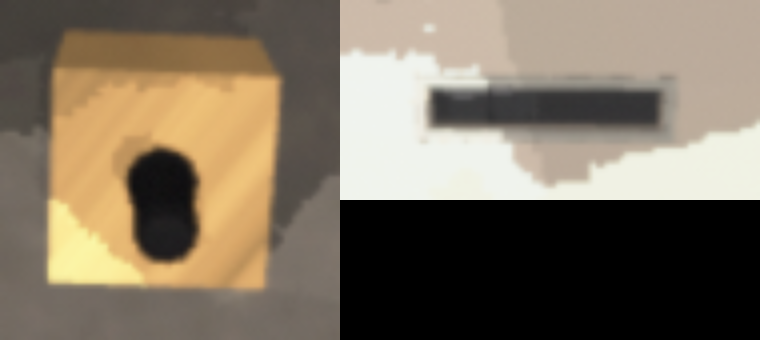

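The crop shows the stand's top-face corners at about (304,157), (360,159), (356,212) and (302,211). The handle top is at about (331,197) and the collar at about (330.5,184). The slot is sharply outlined.

Run:
```python
from h import *
f=np.load('Est.npy',allow_pickle=True).item()
C=[(303.7,157.5),(360,159.5),(356.5,212),(302,210.7)]
P=np.array([onz(f,*p,62,True)[:2] for p in C],np.float32); print(P, P.mean(0), cv2.minAreaRect(P))
print(onz(f,331.3,197.3,110,True), onz(f,330.5,183.8,65,True))
```

```text
[[380.27475 267.9896 ]
 [392.3075  326.41254]
 [450.6895  314.5719 ]
 [438.87857 254.97542]] [415.53757 290.98737] ((415.5047912597656, 290.71185302734375), (60.75496292114258, 60.02126693725586), 78.53517150878906)
[412.88715496 290.84842274 110.        ] [412.72008313 291.23937538  65.        ]
```

```bash
cat >> h.py <<'E'
YAW=np.pi/2-0.173; ATT=[np.pi,0,YAW]
def st():
    s=telemetry.state(); print(round(s['t'],2),np.round(s['eef_pos'],2),np.round(s['ee_rot'],4),np.round(s['ft_force'],2),round(s['gripper_width'],3),np.round(s['gripper_force'],1)); return s
E
python3 - <<'E'
from h import *
arm.move_pose([414,291,160],ATT); hand.move_gripper(0.6); arm.move_linear([414,291,82],feed=100); st()
hand.move_gripper(0.0,60); s=st()
arm.move_linear([414,291,155],feed=80); arm.sleep(.3); st()
f=grab('side','s1.png'); g=grab('wrist','w1.png')
cv2.imwrite('pics/v1.png',np.vstack([cv2.resize(f['img'][170:320,280:430],(600,600))[150:450],cv2.resize(g['img'][100:350,170:470],(600,300))])[:,:,::-1])
E
```

```text
6.81 [414.46 291.39  82.62] [ 3.1408e+00 -8.0000e-04  1.3978e+00] [ 0.41  0.64 -0.51] 0.601 0.0
7.28 [414.56 291.36  82.77] [ 3.1404e+00 -1.0000e-03  1.3977e+00] [-0.15 -0.23  5.25] 0.133 58.7
8.64 [413.83 290.91 154.65] [-3.1411e+00  4.0000e-04  1.3978e+00] [-0.41  0.55 -0.23] 0.132 58.6
```

View pics/v1.png

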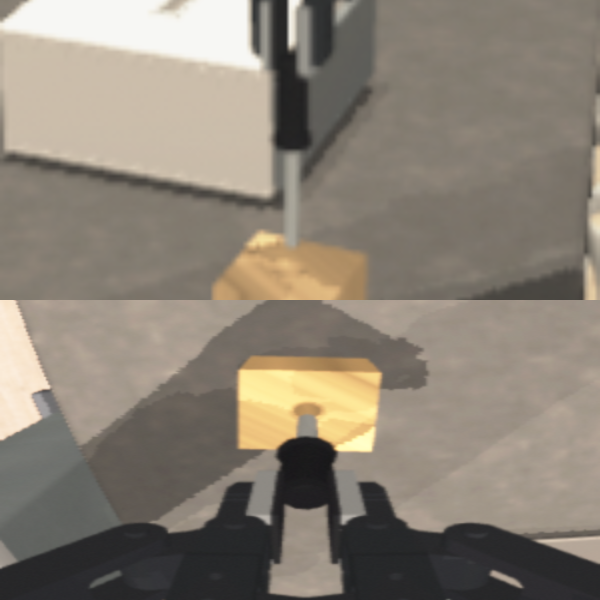

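The pin is held upright below the fingers, with its shaft clear and above the stand's hole. Next I insert it through the slot centre.

```bash
cat >> h.py <<'E'
S=np.array([529.7,12.1]); U=np.array([np.sin(.173),np.cos(.173)]); OFF=78.6
def P(s,tz): return [*(S+U*s),tz+OFF]
E
python3 - <<'E'
from h import *
arm.move_linear([414,291,190],feed=150)
arm.move_linear(P(0,115),feed=200); st()
f=grab('wrist')
arm.move_linear(P(0,100),feed=60); arm.sleep(.2); s=st()
hit=arm.move_linear(P(0,72),feed=25,max_force=4); s=st(); print(hit,'tip',s['eef_pos'][2]-OFF)
g=grab('wrist'); cv2.imwrite('pics/v2.png',np.hstack([f['img'][130:330,220:420],g['img'][130:330,220:420]])[:,:,::-1].repeat(2,0).repeat(2,1))
E
```

```text
10.78 [529.39  13.4  193.57] [-3.1413e+00 -4.0000e-04  1.3997e+00] [ 0.22 -0.13 -0.32] 0.131 58.6
11.43 [529.87  12.11 178.83] [ 3.1412e+00 -1.0000e-04  1.3978e+00] [-0.12  0.43 -0.54] 0.127 58.6
12.7 [529.87  12.1  150.82] [ 3.1412e+00 -1.0000e-04  1.3978e+00] [ 0.12 -0.26 -1.72] 0.13 58.6
False tip 72.2239820721318
```

View pics/v2.png

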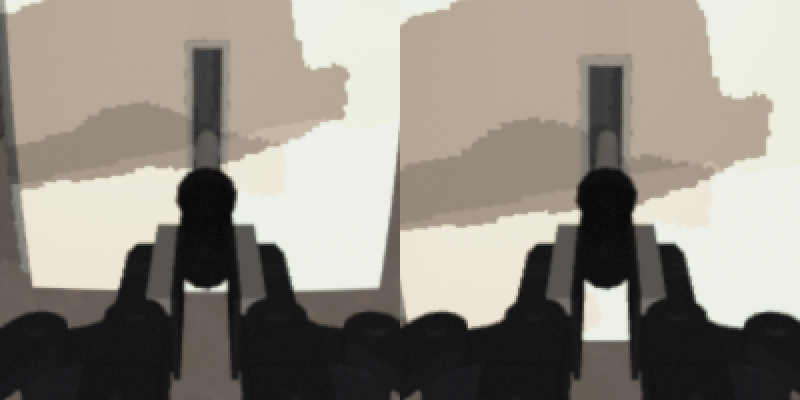

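The shaft is inside the slot, centred across its width. Now I probe along it.

Run:
```python
from h import *
arm.move_linear(P(0,66),feed=25,max_force=5)
for s in (0,5,-5,-10,-15,-20,-24,10,15,20,24):
    arm.move_linear(P(s,66),feed=60,max_force=12)
    hit=arm.move_linear(P(s,56),feed=14,max_force=5)
    q=telemetry.state(); print(s,hit,round(q['t'],2),np.round(q['eef_pos']-[0,0,OFF],2),np.round(q['ft_force'],1))
    if not hit: break
    arm.move_linear(P(s,66),feed=60)
```

```text
0 True 13.93 [530.01  12.15  59.3 ] [-1.1  0.5  4.5]
5 True 14.98 [530.88  17.03  59.29] [-0.4 -0.2  4.3]
-5 False 16.44 [528.85   7.17  56.04] [-0.6 -0.  -0.3]
```

Run:
```python
from h import *
for z in (52,50,48,47):
    hit=arm.move_linear(P(-5,z),feed=12,max_force=9); s=st(); print(z,hit)
    if hit: break
arm.sleep(1); st(); f=grab('side'); cv2.imwrite('pics/v3.png',cv2.resize(f['img'][150:300,260:420],(640,600))[:,:,::-1])
```

```text
16.93 [529.91   7.29 131.9 ] [-3.1412e+00  1.0000e-04  1.3977e+00] [-0.28  0.02  5.93] 0.127 59.4
52 False
17.24 [529.53   7.17 129.37] [-3.1404e+00  4.0000e-04  1.3977e+00] [-0.61 -0.    4.13] 0.127 59.3
50 False
17.56 [529.19   7.14 126.84] [-3.1394e+00  6.0000e-04  1.3977e+00] [ 0.26 -0.71  5.64] 0.133 59.4
48 False
17.81 [529.26   7.16 125.96] [-3.1396e+00  5.0000e-04  1.3977e+00] [-0.7   0.18  4.85] 0.131 59.4
47 False
18.81 [529.27   7.14 125.95] [-3.1397e+00  6.0000e-04  1.3977e+00] [-0.75 -0.73  4.84] 0.132 59.4
```

View pics/v3.png

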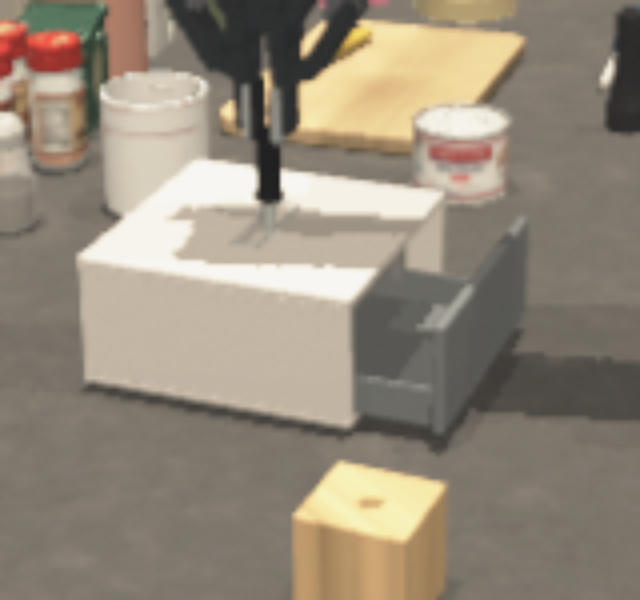

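The drawer is fully out with the pin still in the slot. I retract it and return it to the stand.

Run:
```python
from h import *
arm.move_linear(P(-5,66),feed=40); arm.move_linear(P(-3,120),feed=80)
arm.move_linear([414,291,195],feed=180); arm.move_linear([414,291,148],feed=80); arm.sleep(.4); st()
hit=arm.move_linear([414,291,84],feed=35,max_force=6); st(); print(hit)
if not hit: print(arm.move_linear([414,291,80],feed=10,max_force=5)); st()
g=grab('wrist'); f=grab('side'); cv2.imwrite('pics/v4.png',np.hstack([cv2.resize(f['img'][220:320,300:400],(400,400)),g['img'][130:330,220:420].repeat(2,0).repeat(2,1)])[:,:,::-1])
```

```text
23.28 [414.12 291.07 148.22] [-3.1390e+00  5.0000e-04  1.3977e+00] [-0.39 -0.1  -1.61] 0.13 58.6
25.26 [414.13 291.06  84.18] [-3.1389e+00  5.0000e-04  1.3977e+00] [ 0.22  0.88 -0.18] 0.132 58.6
False
True
25.55 [414.36 291.25  82.74] [-3.1394e+00  2.0000e-04  1.3977e+00] [-1.03 -0.51  4.77] 0.128 59.3
```

View pics/v4.png

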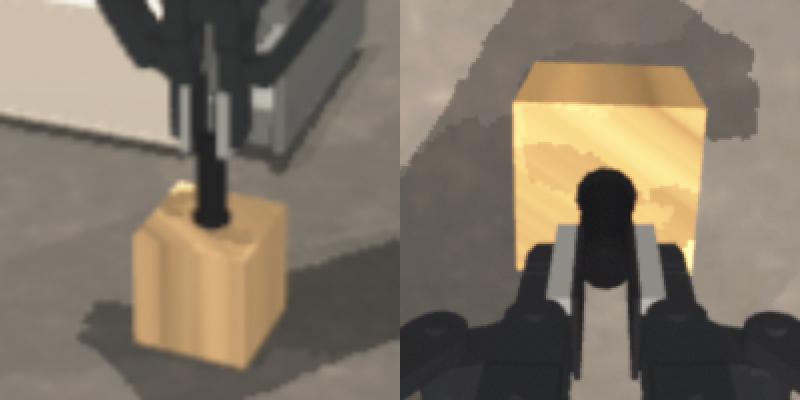

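The collar is seated on the block at the same height as when I gripped it (TCP 82.7). I release, back off straight up and check.

Run:
```python
from h import *
hand.move_gripper(0.5); arm.sleep(.3); arm.move_linear([414,291,190],feed=100); arm.sleep(.3); st()
g=grab('wrist'); f=grab('side'); cv2.imwrite('pics/v5.png',np.hstack([cv2.resize(f['img'][170:320,280:430],(400,400)),g['img'][100:300,220:420].repeat(2,0).repeat(2,1)])[:,:,::-1])
```

```text
27.89 [413.86 290.94 189.69] [-3.1376e+00  1.7000e-03  1.3978e+00] [ 0.53  0.57 -0.1 ] 0.502 0.0
```

View pics/v5.png

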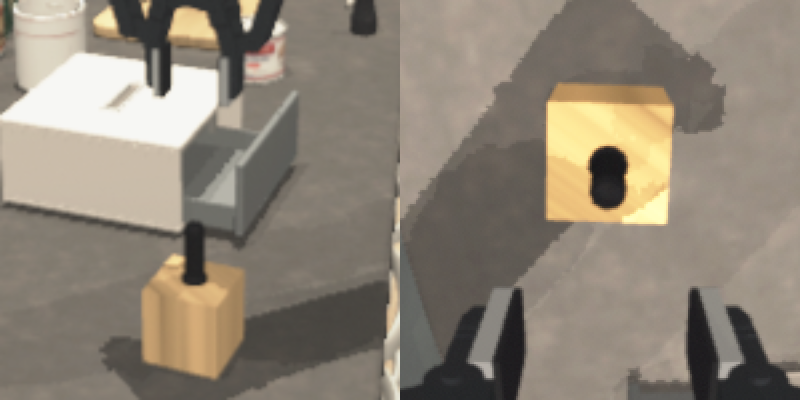

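The pin stands upright and fully home, the gripper is clear and the drawer is open.

```bash
python3 -c "
from cell import ticket; print(ticket.job_done())"
```

```text
the job is handed in; nothing more can be done
None
```

The job is handed in (no verdict was shown): the catch was found about 5 mm to the -y side of the slot's middle, the drawer sprang open, and the pin is back upright and fully home in its stand with the gripper clear, at about 28 s of the 72 s allowed.

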